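# Press the oiled jar's lid home

## Robot

A 6-joint arm with a two-finger parallel gripper is mounted at the origin on a cart in front of the work surface, level with it; the furniture and walls round the work are solid. World frame = base frame: x ahead of the robot, y to its left, z up, the work surface at z = 0. Lengths are in mm, angles in rad, forces in N, time in s.
With the tool pointing down it reaches from about 300 to 775 mm from the base axis. Payload 14.6 kg.
Tool frame: the origin (TCP) lies at the very end of the fingers, on their centre line; the grasp point (between the pads) lies 19 mm behind it; z points along the fingers, y is the line along which they close (so a half turn about z gives the same grasp; the last joint's range is limited). The gripper opens to 94 mm and grips with 3 to 60 N. Pads are 16 mm wide; open, the fingers measure 119 mm over their backs; the gripper's body (75 mm by 177 mm) begins 78 mm behind the grasp point.
Start: joints at [-1.184, 0.3, 1.521, -0, 1.321, -0.067], TCP at [241.103, -494.326, 171.946] pointing down, gripper open.
Joint ranges: [-3.03, 3.03], [-0.79, 2.21], [0.23, 2.52], [-1.04, 4.18], [0, 3.07], [-2.55, 2.55]. Speed limits (rad/s): [2.22, 2.22, 2.57, 3.14, 3.14, 3.14].

## Interface

Orientations are given as [roll, pitch, yaw] about the fixed x, y, z axes, in that order (R = Rz(yaw) Ry(pitch) Rx(roll)).
In Python, from cell import read_state, viewer, manip, models gives the robot as it stands.
- The arm moves only by the tool carry_out, never from a script. Its argument "deltas" is a list of rows, each an object with "dp": the shift along the tool's x, y, z in mm, a list of three; "roll": the turn about the tool's z in degrees; "gripper": the opening, from -1 (shut) to 1 (fully open), so that 0 is half open. In form: [{"dp": [tx, ty, tz], "roll": roll, "gripper": gripper}, ...]. A call has 1 to 12 rows; each row is the pose to reach, as a shift and turn from the pose commanded when the call began, along the tool's axes at that moment; what a row does not reach only later rows make up. A row lasts 1/12 s, in which the tool goes at most 41.7 mm and 7.16 degrees, less where a joint would pass 70% of its speed; a pose out of reach is approached as far as the arm can. A call with a gripper value outside its range is refused whole. The fingers move at their own pace and stop on an object; "newtons" is the grip in N (left out, the last holds). Time passes only in rows, so rows that repeat a pose let the fingers close. It gives the time, the measured TCP pose, the force, the opening and the grip force at its end, in the units of the state.
- read_state(): the state, without advancing time (a new reading comes with each control period).
- viewer.camera(name): name is "scene" or "side" or "wrist"; returns the picture (420x560x3 uint8, red, green, blue); there is no depth.
- viewer.camera_params(name): a dict with "fovy" (degrees; the focal length in pixels is half the picture's height over the tangent of half this angle, whatever the lens; pixels are square), "cx", "cy" (the principal point, pixels), "eye" and "attitude" of the camera in the world; the wrist camera has in their place "T_tool_cam" (4x4, takes a point from camera to tool coordinates, whose origin is the TCP and whose axes are the flange's). Camera axes: x right, y up, looking along -z (the intrinsics and any distortion apply to the point x, -y, -z); pixel columns grow to the right and rows downward; lengths in mm; the calibration is good to about 2 mm. The wrist camera is an equidistant fisheye: a pixel r from the principal point sees the ray r / f radians off the axis. A picture is of the moment at which its call begins: read the wrist's pose just before it. camera_params takes no time and is no camera call.
- manip.sign_off(): hands the job in; it is judged then, once.
Trained networks look in the newest picture that a camera, given by its name, has taken for a name from the list of things; names that differ only in an ending like _2 or _b are one class to them, and where a whole thing is asked for, a point or a joint stands for the part that bears it (a point fixed in the world has none). Each returns a list of dicts, best first, with "p" (0 to 1); they miss things now and then, are a little off and sometimes report something else, mostly with a low value. They report only what shows in the picture. A call takes as long as a camera call. They do not tell look-alikes from the thing itself.
- models.cut_out(camera, label): "region" (420x560 bool, what is visible of it) and "box" ([left, top, right, bottom] in pixels, round what is visible of it).
The state is a dict: "clock": time; "joints": joint angles; "qd": joint speeds; "effort": joint torques, N m; "eef_pos": TCP position; "eef_rot": TCP orientation; "wrist_force": force on the tool from outside, world axes, zero at the start; "moment": the same for the moment, N m; "finger_gap": finger opening in mm; "finger_force": force on a finger pad.
Only numpy, scipy, OpenCV 4.12 (cv2) and the standard library are available. Lean on these libraries where they do the work, as an engineer would, in place of code of your own. Each camera call takes 0.05 s, during which the arm holds its last target. There are 200 camera calls.

## Task

All three turned jars stand with their lids not quite down. With the fingertips, gently press down the lid of the oiled amber jar until it is fully home, leave that jar standing where it is, and move your hand clear. Do not pick anything up, do not touch the two pale jars, whose lids must stay up so that the glue inside can dry, and do not disturb the other things on the table.

Things in the scene. Friction and masses are not known exactly. Their poses are not given: they have to be found in the camera images.
- amber_jar: the oiled, amber-brown turned wooden jar, 47 mm across, body 44 mm high, with a lift-off lid that ends in a small round knob; 73 mm high overall with the lid home, more by the lid's raise. Loose, upright, about 40 to 75 g. Origin at the centre of its underside, z up.
- amber_jar_lid (a joint): amber jar's lid: height in m of the lid above its seat: 0 is home, it starts 0.006 to 0.009 up (the lid sits stiffly in the mouth and stays where it is left; about 0.3 N beyond its weight moves it). There is no spring; at 0 it meets the rigid rim.
- amber_jar_knob (a point): amber jar's lid: centre of the top of the knob, 0.073 m above the table plus the lid's raise; the knob is about 14 mm across
- pale_jar_a: pale, bare (one of two) turned wooden jar, 47 mm across, body 44 mm high, with a lift-off lid that ends in a small round knob; 73 mm high overall with the lid home, more by the lid's raise. Loose, upright, about 40 to 75 g. Origin at the centre of its underside, z up. Not to be touched.
- pale_jar_b: pale, bare (one of two) turned wooden jar, 47 mm across, body 44 mm high, with a lift-off lid that ends in a small round knob; 73 mm high overall with the lid home, more by the lid's raise. Loose, upright, about 40 to 75 g. Origin at the centre of its underside, z up. Not to be touched.
- pale_jar_a_lid (a joint): that pale jar's lid: height in m above its seat, starts 0.006 to 0.009 and must stay up
- pale_jar_b_lid (a joint): that pale jar's lid: height in m above its seat, starts 0.006 to 0.009 and must stay up
- oiled_house: amber toy house, 58x56x125 mm, loose bystander; origin at the centre of its underside
- oiled_tower: amber round toy tower, 47 mm across, 128 mm high, loose bystander; origin at the centre of its underside
- sanding_block: cork sanding block, 39x65x28 mm, loose bystander; origin at the centre of its underside
- mug: white mug with blue dots, 92x127x93 mm with its handle, loose bystander; origin at the middle of its underside's extents
- tape: roll of masking tape lying flat, 104 mm across, 25 mm high, loose bystander; origin at the centre of its underside
- spatula: small flat wooden spatula blank, 120x26x6 mm, loose bystander; origin at the centre of its underside
Not all that is in view belongs to the job. What is shaped like the amber_jar but yellow is not meant.

How it is judged:
By the outcome, as a careful person would: the job done as asked, in the order asked, and still so for the second after the job is handed in, with the robot touching nothing.
It also fails if it takes over 29 s, if anything falls off the work surface, if the arm or the gripper's body presses on something with over 40 N, if the wrist force passes 120 N, or if a joint passes its speed limit or range.

## Working session

There is one attempt and no reset: what is moved stays moved. The work goes in short steps, Python scripts to look and compute and a tool call to move; the robot and the scene stay as the last step left them, time stands still between calls to the robot, and variables do not carry over. Pictures are saved under pics/ and viewed, at most 10 in all, crops included, and the job is handed in when it is done.

Besides the shell and the picture viewer there is one more tool, called after ">>>" as a command line: name --argument value ..., lists and objects as JSON in quotes. carry_out: Moves the arm, as the interface text tells. Its arguments: {"type":"object","properties":{"deltas":{"type":"array"},"newtons":{"type":"number"}},"required":["deltas"]}

```bash
mkdir -p pics
cat > h.py <<'E'
import numpy as np,cv2
from cell import read_state, viewer, manip, models
E
python3 - <<'E'
from h import *
ims=[viewer.camera(n) for n in ("scene","side")]
for n,i in zip(("scene","side"),ims):
    cv2.imwrite(f"pics/{n}0.png",i[:,:,::-1]); print(viewer.camera_params(n))
    for l in ("amber_jar","amber_jar_knob","pale_jar_a"):
        for d in models.cut_out(n,l): print(n,l,d["p"],d["box"])
print(viewer.camera_params("wrist")); print(read_state())
E
```

```text
{'fovy': 52.129748358664706, 'cx': 281.3513479540817, 'cy': 209.0154380243996, 'eye': array([-234.5558201 , 1206.87192371, 1050.31262936]), 'attitude': array([ 0.98338077, -0.01083448, -2.54881116])}
scene amber_jar 0.65 [291.0, 228.7, 304.7, 249.8]
scene amber_jar 0.61 [314.4, 198.6, 324.4, 216.9]
scene amber_jar 0.48 [343.2, 175.3, 355.6, 191.9]
scene amber_jar 0.42 [294.6, 213.6, 308.6, 230.8]
scene amber_jar_knob 0.58 [291.7, 231.7, 306.1, 240.8]
scene amber_jar_knob 0.5 [312.5, 199.5, 324.8, 209.0]
scene amber_jar_knob 0.5 [345.8, 179.3, 351.4, 183.2]
scene amber_jar_knob 0.34 [295.7, 214.7, 307.5, 222.8]
scene pale_jar_a 0.74 [296.1, 214.5, 307.6, 230.3]
scene pale_jar_a 0.62 [268.3, 231.5, 276.8, 251.8]
{'fovy': 47.813562555355496, 'cx': 269.69697927949716, 'cy': 209.61652821383746, 'eye': array([  298.48941213, -1290.51291152,  1010.51253568]), 'attitude': array([ 0.95097596, -0.00301889, -0.19802735])}
side amber_jar 0.91 [264.6, 306.3, 284.1, 328.2]
side amber_jar 0.76 [247.2, 239.0, 264.8, 263.2]
side amber_jar 0.59 [227.1, 203.9, 243.8, 221.7]
side amber_jar_knob 0.71 [24
[... 644 characters left out ...]
 1.00000000e+00]])}
{'clock': 0.4, 'joints': array([-1.18361849e+00,  2.99994043e-01,  1.52110764e+00, -1.66197995e-05,
        1.32070094e+00, -6.66104121e-02]), 'qd': array([-0.00103071, -0.00185217, -0.00041772,  0.00088444, -0.00050562,
        0.00043662]), 'effort': array([-1.03268703e-03, -5.31204271e+01, -3.52607167e+01,  7.08199223e-02,
        2.18410674e-02, -5.10929453e-05]), 'eef_pos': array([ 241.06898936, -494.28255658,  171.84840134]), 'eef_rot': array([-3.14138208e+00,  2.09072865e-06,  4.53792365e-01]), 'wrist_force': array([-0.66386547,  0.16241849, -0.85556643]), 'moment': array([-0.00951245,  0.02010954,  0.04353789]), 'finger_force': 0.0, 'finger_gap': 93.9132944322717}
```

View pics/scene0.png

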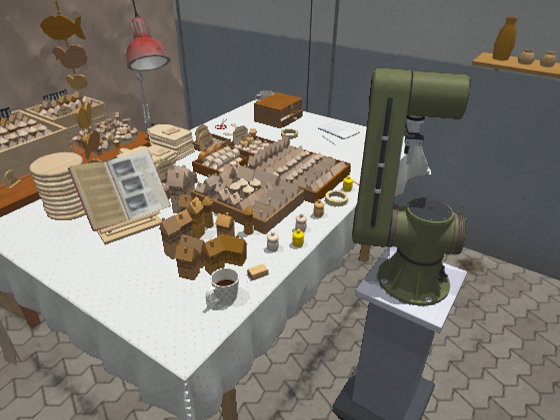

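View pics/side0.png

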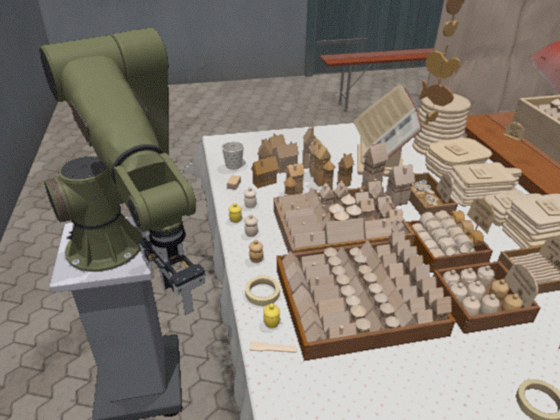

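The amber jar is at about (256,251) in the side view and (319,208) in the scene view. The pale jars are at side (251,225) and (250,197). The yellow look-alikes are at side (235,213) and (272,316).

```bash
cat >> h.py <<'E'
from scipy.spatial.transform import Rotation as Ro
def ray(n,u,v):
    c=viewer.camera_params(n); f=210/np.tan(np.radians(c["fovy"])/2)
    a=np.array([u-c["cx"],v-c["cy"]])
    if n=="wrist":
        s=read_state(); R=Ro.from_euler("xyz",s["eef_rot"]).as_matrix(); T=c["T_tool_cam"]
        r=np.linalg.norm(a)+1e-9; t=r/f
        d=np.array([a[0]/r*np.sin(t),-a[1]/r*np.sin(t),-np.cos(t)])
        return s["eef_pos"]+R@T[:3,3], R@T[:3,:3]@d
    return c["eye"],Ro.from_euler("xyz",c["attitude"]).as_matrix()@np.array([a[0]/f,-a[1]/f,-1])
def at(n,u,v,z):
    e,d=ray(n,u,v); return e+d*(z-e[2])/d[2]
E
python3 - <<'E'
from h import *
for nm,s,c in (("amber",(256,251),(319.3,208)),("paleA",(250.5,225),(301.5,222)),("paleB",(249.6,198.5),(272.5,241.6)),("yel",(235,213),(298,239))):
    print(nm,at("side",*s,40).round(),at("scene",*c,40).round())
s=read_state();R=Ro.from_euler("xyz",s["eef_rot"]).as_matrix();print(R.round(3))
p=at("side",256,251,40);p[2]=170;print(R.T@(p-s["eef_pos"]))
for n,(a,b,c,d) in (("scene",(240,160,380,265)),("side",(205,160,305,260))):
    cv2.imwrite(f"pics/{n}1.png",cv2.resize(viewer.camera(n)[b:d,a:c,::-1],None,fx=5,fy=5,interpolation=cv2.INTER_CUBIC))
E
```

```text
amber [ 483. -169.   40.] [ 476. -157.   40.]
paleA [488. -33.  40.] [484. -26.  40.]
paleB [511. 125.  40.] [507. 147.  40.]
yel [446.  46.  40.] [435.  78.  40.]
[[ 0.899  0.438 -0.   ]
 [ 0.438 -0.899  0.   ]
 [-0.    -0.    -1.   ]]
[ 359.79006206 -186.57495097    1.88693624]
```

View pics/side1.png

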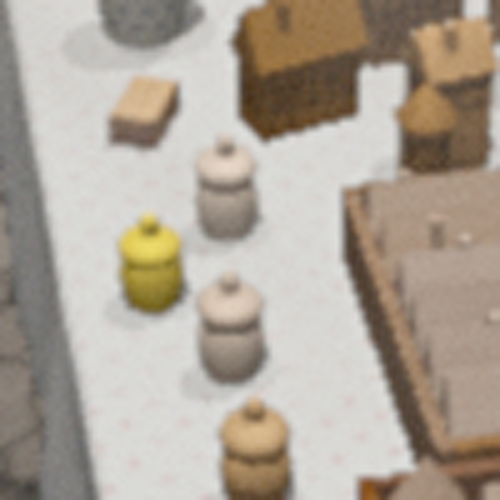

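>>> carry_out --deltas '[{"dp": [355,-185,0],"roll": 0,"gripper": -1},{"dp": [355,-185,0],"roll": 0,"gripper": -1},{"dp": [355,-185,0],"roll": 0,"gripper": -1},{"dp": [355,-185,0],"roll": 0,"gripper": -1},{"dp": [355,-185,0],"roll": 0,"gripper": -1},{"dp": [355,-185,0],"roll": 0,"gripper": -1},{"dp": [355,-185,0],"roll": 0,"gripper": -1},{"dp": [355,-185,0],"roll": 0,"gripper": -1},{"dp": [355,-185,0],"roll": 0,"gripper": -1},{"dp": [355,-185,0],"roll": 0,"gripper": -1},{"dp": [355,-185,0],"roll": 0,"gripper": -1},{"dp": [355,-185,0],"roll": 0,"gripper": -1}]'

```text
clock: 1.5
eef_pos: [479.4, -171.5, 171.8]
eef_rot: [-3.141, 0.0, 0.456]
wrist_force: [0.2, -0.5, 0.3]
finger_gap: 17.3
finger_force: 0.0
```

Run:
```python
from h import *
s=read_state();print(s["clock"],s["eef_pos"],s["eef_rot"],s["finger_gap"],s["wrist_force"])
i=viewer.camera("wrist");cv2.imwrite("pics/w0.png",i[:,:,::-1])
for l in ("amber_jar","amber_jar_knob"):
    for d in models.cut_out("wrist",l):
        b=d["box"];print(l,d["p"],b)
```

```text
1.5 [ 479.41243444 -171.5329209   171.80156719] [-3.14143502e+00  2.86744579e-04  4.56253621e-01] 17.341396305251592 [ 0.21340032 -0.47158874  0.27608706]
amber_jar 0.93 [433.8, 255.6, 476.2, 302.0]
amber_jar 0.7 [73.3, 120.1, 121.5, 159.6]
amber_jar 0.59 [252.0, 169.0, 297.2, 214.6]
amber_jar_knob 0.7 [252.3, 170.2, 297.6, 215.9]
amber_jar_knob 0.65 [39.6, 44.5, 94.9, 87.3]
amber_jar_knob 0.63 [441.9, 270.8, 477.1, 301.3]
amber_jar_knob 0.56 [72.0, 118.2, 104.8, 154.4]
amber_jar_knob 0.51 [0.0, 43.9, 21.5, 88.3]
```

View pics/w0.png

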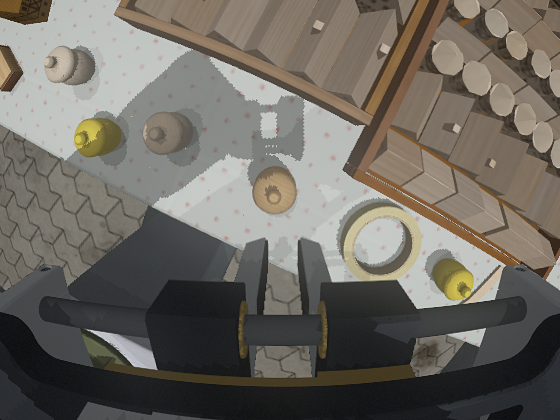

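The amber jar is centred near (274,192) with its knob around (274,197), just ahead of the fingertips at (283,240). Next I'll zoom in and compute.

Run:
```python
from h import *
i=viewer.camera("wrist");cv2.imwrite("pics/w1.png",cv2.resize(i[160:280,240:320,::-1],None,fx=5,fy=5,interpolation=cv2.INTER_CUBIC))
s=read_state();R=Ro.from_euler("xyz",s["eef_rot"]).as_matrix()
for u,v,z in ((274,197,80),(274.6,192,52)):
    p=at("wrist",u,v,z);print(p,R.T@(p-s["eef_pos"]))
print(s["finger_gap"])
```

```text
[ 480.31681719 -164.07893818   80.        ] [ 5.64091673 -7.57919507 91.99812664]
[ 479.46228017 -164.40363474   52.        ] [  4.73226133  -7.66243658 119.99818159]
2.0307814024900446
```

View pics/w1.png

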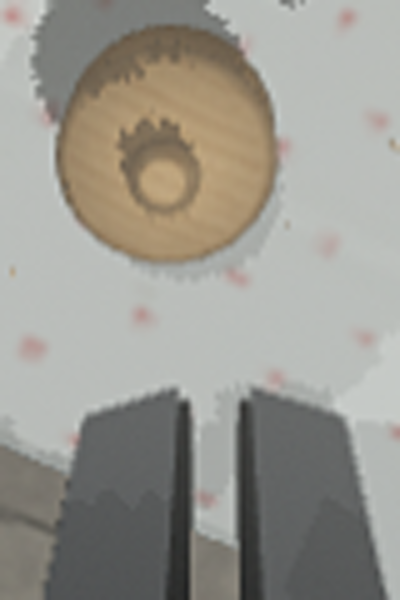

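>>> carry_out --deltas '[{"dp": [6.3,-9,20],"roll": 0,"gripper": -1},{"dp": [6.3,-9,50],"roll": 0,"gripper": -1},{"dp": [6.3,-9,70],"roll": 0,"gripper": -1},{"dp": [6.3,-9,70],"roll": 0,"gripper": -1},{"dp": [6.3,-9,70],"roll": 0,"gripper": -1}]'

```text
clock: 2.12
eef_pos: [480.3, -162.2, 102.1]
eef_rot: [-3.141, 0.001, 0.453]
wrist_force: [0.1, 0.3, 0.0]
finger_gap: 0.7
finger_force: 0.0
```

Run:
```python
from h import *
s=read_state();print(s["clock"],s["eef_pos"],s["eef_rot"],s["finger_gap"],s["wrist_force"])
i=viewer.camera("wrist");cv2.imwrite("pics/w2.png",cv2.resize(i[170:290,220:340,::-1],None,fx=5,fy=5,interpolation=cv2.INTER_CUBIC))
R=Ro.from_euler("xyz",s["eef_rot"]).as_matrix()
f=lambda u,v,z: (R.T@(at("wrist",u,v,z)-s["eef_pos"])).round(1)
for u in (270,290):
  for v in (220,240): print(u,v,f(u,v,80))
```

```text
2.1167 [ 480.30760896 -162.19714993  102.05354358] [-3.14070722e+00  7.77243192e-04  4.52542414e-01] 0.6926900280645953 [1.12566277e-01 3.23410694e-01 1.54397450e-05]
270 220 [ 3.8 -8.4 22.1]
270 240 [-12.4  -8.6  22.1]
290 220 [ 3.8  6.8 22. ]
290 240 [-12.4   6.9  22.1]
```

View pics/w2.png

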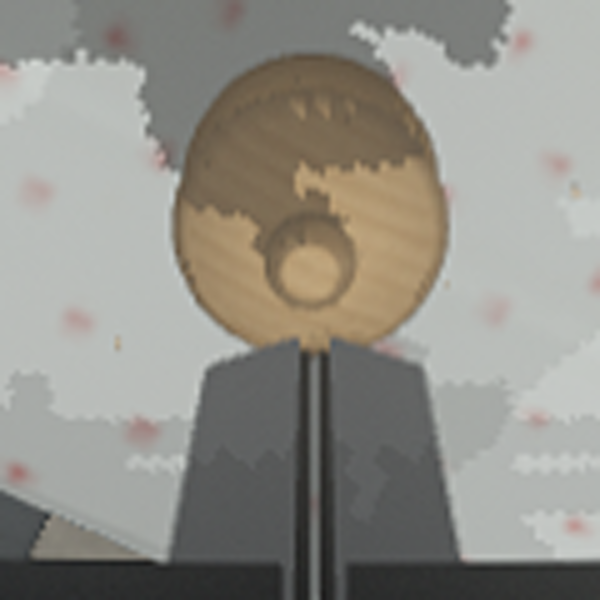

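The knob is at about (282,222), roughly 1.5 mm ahead of the tip centre and laterally aligned. Descending slowly.

>>> carry_out --deltas '[{"dp": [1.5,0,8],"roll": 0,"gripper": -1},{"dp": [1.5,0,16],"roll": 0,"gripper": -1},{"dp": [1.5,0,19],"roll": 0,"gripper": -1},{"dp": [1.5,0,21],"roll": 0,"gripper": -1},{"dp": [1.5,0,22.5],"roll": 0,"gripper": -1},{"dp": [1.5,0,24],"roll": 0,"gripper": -1},{"dp": [1.5,0,25],"roll": 0,"gripper": -1},{"dp": [1.5,0,26],"roll": 0,"gripper": -1},{"dp": [1.5,0,27],"roll": 0,"gripper": -1},{"dp": [1.5,0,27],"roll": 0,"gripper": -1}]'

```text
clock: 3.0
eef_pos: [482.1, -160.9, 74.8]
eef_rot: [-3.142, 0.0, 0.454]
wrist_force: [0.7, -1.2, 0.4]
finger_gap: 0.1
finger_force: 0.0
```

>>> carry_out --deltas '[{"dp": [0,0,0.5],"roll": 0,"gripper": -1},{"dp": [0,0,1],"roll": 0,"gripper": -1},{"dp": [0,0,1.5],"roll": 0,"gripper": -1},{"dp": [0,0,1.9],"roll": 0,"gripper": -1},{"dp": [0,0,1.9],"roll": 0,"gripper": -1}]'

```text
clock: 3.42
eef_pos: [482.1, -160.9, 73.0]
eef_rot: [-3.142, 0.0, 0.454]
wrist_force: [0.8, -0.2, -0.4]
finger_gap: 0.1
finger_force: 0.0
```

>>> carry_out --deltas '[{"dp": [0,0,0.3],"roll": 0,"gripper": -1},{"dp": [0,0,0.5],"roll": 0,"gripper": -1},{"dp": [0,0,0.5],"roll": 0,"gripper": -1}]'

```text
clock: 3.67
eef_pos: [482.1, -160.9, 72.5]
eef_rot: [-3.142, 0.0, 0.454]
wrist_force: [0.2, 0.2, -0.9]
finger_gap: 0.4
finger_force: 0.0
```

Run:
```python
from h import *
s=read_state();print(s["clock"],s["eef_pos"],s["wrist_force"],s["moment"])
i=viewer.camera("side")[228:278,226:286,::-1];j=viewer.camera("wrist")[150:290,212:352,::-1]
cv2.imwrite("pics/c3.png",np.hstack([cv2.resize(i,(400,333),interpolation=cv2.INTER_CUBIC),cv2.resize(j,(333,333))]))
```

```text
3.6667 [ 482.12050969 -160.90191451   72.50259109] [ 0.15024304  0.1992007  -0.90196604] [ 0.0249264  -0.03275286 -0.00076069]
```

View pics/c3.png

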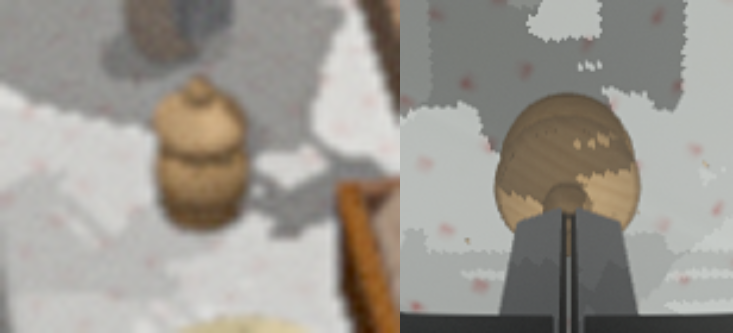

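Odd: the side view shows no fingers at the knob, which sits at crop (198,85). I'll compare with the first side image and project the TCP.

Run:
```python
from h import *
def proj(n,p):
    c=viewer.camera_params(n); f=210/np.tan(np.radians(c["fovy"])/2)
    q=Ro.from_euler("xyz",c["attitude"]).as_matrix().T@(np.array(p)-c["eye"]); return c["cx"]-f*q[0]/q[2], c["cy"]+f*q[1]/q[2]
s=read_state();p=s["eef_pos"]
for n in("side","scene"): print(n,proj(n,p),proj(n,p+[0,0,100]))
a=viewer.camera("side");b=viewer.camera("scene")
cv2.imwrite("pics/s4.png",np.hstack([cv2.resize(a[100:300,160:340,::-1],(400,444)),cv2.resize(b[110:290,240:400,::-1],(395,444))]))
```

```text
side (np.float64(255.24495952949184), np.float64(241.41244128472206)) (np.float64(254.753656147654), np.float64(215.5137296107455))
scene (np.float64(318.8781905834484), np.float64(200.70268267921617)) (np.float64(320.32000966336636), np.float64(180.19561390073758))
```

View pics/s4.png

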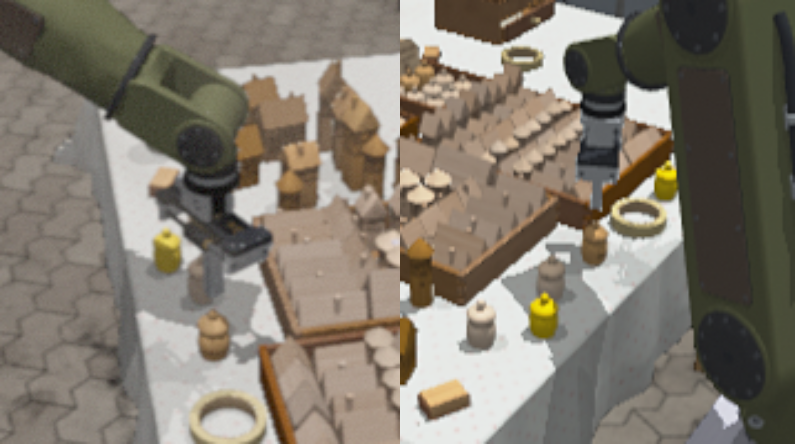

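Fingertips show at side (255,231) and scene (320,194), well above the knob and about 35 mm higher than the TCP reading implies. I'll check where the tip really is.

Run:
```python
from h import *
T=viewer.camera_params("wrist")["T_tool_cam"];c=viewer.camera_params("wrist");f=210/np.tan(np.radians(c["fovy"])/2)
for z in (0,-20,-35,-50):
  for x in (-8,0,8):
    q=T[:3,:3].T@(np.array([x,0,z])-T[:3,3]); a=np.array([q[0],-q[1]]);r=np.linalg.norm(a);t=np.arctan2(r,-q[2]);print(z,x,(a/r*t*f+[c["cx"],c["cy"]]).round(1))
# triangulate tip and knob
def tri(us,uc):
    A=[];b=[]
    for n,u in(("side",us),("scene",uc)):
        e,d=ray(n,*u);d=d/np.linalg.norm(d);P=np.eye(3)-np.outer(d,d);A.append(P);b.append(P@e)
    return np.linalg.lstsq(np.vstack(A),np.hstack(b),rcond=None)[0].round(1)
print("tip",tri((255.4,231.5),(320,194)),"knobtop",tri((256,240),(319.8,201)))
s=read_state();q=s["joints"];print(q,s["eef_pos"])
```

```text
0 -8 [281.7 244.7]
0 0 [281.7 233.9]
0 8 [281.6 222.9]
-20 -8 [281.6 255.8]
-20 0 [281.6 244.2]
-20 8 [281.6 232.3]
-35 -8 [281.6 265.4]
-35 0 [281.5 253.2]
-35 8 [281.5 240.6]
-50 -8 [281.5 276.6]
-50 0 [281.5 263.6]
-50 8 [281.4 250.2]
tip [ 481.  -159.4  108.8] knobtop [ 481.2 -159.8   74.6]
[-3.94205411e-01  3.16411351e-01  1.74693844e+00  2.66492389e-05
  1.07825379e+00  7.22814348e-01] [ 482.131667   -160.90879319   72.5561747 ]
```

The fingers end about 35 mm short of the nominal TCP, directly above the knob. I'll continue down by force and vision.

>>> carry_out --deltas '[{"dp": [0,0,8],"roll": 0,"gripper": -1},{"dp": [0,0,16],"roll": 0,"gripper": -1},{"dp": [0,0,20],"roll": 0,"gripper": -1},{"dp": [0,0,22],"roll": 0,"gripper": -1},{"dp": [0,0,24],"roll": 0,"gripper": -1},{"dp": [0,0,25],"roll": 0,"gripper": -1},{"dp": [0,0,25],"roll": 0,"gripper": -1}]'

```text
clock: 4.45
eef_pos: [482.1, -160.9, 47.4]
eef_rot: [-3.141, 0.0, 0.454]
wrist_force: [-0.2, -0.0, 0.7]
finger_gap: 0.3
finger_force: 0.0
```

Run:
```python
from h import *
s=read_state();print(s["clock"],s["eef_pos"],s["wrist_force"])
a=viewer.camera("side");b=viewer.camera("scene");w=viewer.camera("wrist")
r=lambda i:cv2.resize(i[:,:,::-1],(265,265),interpolation=cv2.INTER_CUBIC)
cv2.imwrite("pics/s5.png",np.hstack([r(a[220:270,231:281]),r(b[175:225,295:345]),r(w[170:290,222:342])]))
```

```text
4.45 [ 482.12577339 -160.91450099   47.41613114] [-0.15262242 -0.00448431  0.74067536]
```

View pics/s5.png

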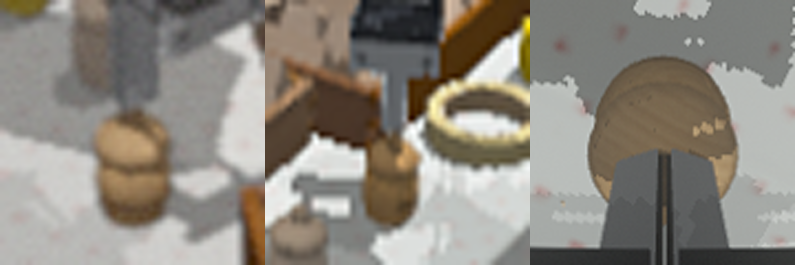

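Fingertips are now on the knob, centred in both views. Pressing on in small steps.

>>> carry_out --deltas '[{"dp": [0,0,1],"roll": 0,"gripper": -1},{"dp": [0,0,2],"roll": 0,"gripper": -1},{"dp": [0,0,3],"roll": 0,"gripper": -1},{"dp": [0,0,4],"roll": 0,"gripper": -1},{"dp": [0,0,5],"roll": 0,"gripper": -1},{"dp": [0,0,5],"roll": 0,"gripper": -1}]'

```text
clock: 5.1
eef_pos: [482.0, -160.9, 42.3]
eef_rot: [-3.141, 0.0, 0.454]
wrist_force: [0.2, 0.4, -0.3]
finger_gap: 0.2
finger_force: 0.0
```

>>> carry_out --deltas '[{"dp": [0,0,0.6],"roll": 0,"gripper": -1},{"dp": [0,0,1.2],"roll": 0,"gripper": -1},{"dp": [0,0,1.8],"roll": 0,"gripper": -1},{"dp": [0,0,2],"roll": 0,"gripper": -1},{"dp": [0,0,2],"roll": 0,"gripper": -1}]'

```text
clock: 5.52
eef_pos: [482.1, -160.9, 40.5]
eef_rot: [-3.142, 0.0, 0.454]
wrist_force: [0.0, -0.3, -0.2]
finger_gap: 0.4
finger_force: 0.0
```

>>> carry_out --deltas '[{"dp": [0,0,0.5],"roll": 0,"gripper": -1},{"dp": [0,0,1],"roll": 0,"gripper": -1},{"dp": [0,0,1],"roll": 0,"gripper": -1}]'

```text
clock: 5.77
eef_pos: [482.4, -161.0, 39.9]
eef_rot: [3.141, -0.0, 0.454]
wrist_force: [-0.5, 0.4, 4.5]
finger_gap: 0.6
finger_force: 1.8
```

>>> carry_out --deltas '[{"dp": [0,0,0.4],"roll": 0,"gripper": -1},{"dp": [0,0,0.8],"roll": 0,"gripper": -1},{"dp": [0,0,0.8],"roll": 0,"gripper": -1}]'

```text
clock: 6.02
eef_pos: [482.8, -161.2, 39.7]
eef_rot: [3.14, -0.001, 0.454]
wrist_force: [-1.3, 0.4, 11.3]
finger_gap: 0.6
finger_force: 5.2
```

The force rises sharply with the position stalled at 39.7, so the lid is on its rigid rim. Retreating straight up.

>>> carry_out --deltas '[{"dp": [0,0,-1],"roll": 0,"gripper": -1},{"dp": [0,0,-4],"roll": 0,"gripper": -1},{"dp": [0,0,-15],"roll": 0,"gripper": -1},{"dp": [0,0,-50],"roll": 0,"gripper": -1},{"dp": [0,0,-90],"roll": 0,"gripper": -1},{"dp": [0,0,-120],"roll": 0,"gripper": -1},{"dp": [-40,0,-130],"roll": 0,"gripper": -1},{"dp": [-60,0,-130],"roll": 0,"gripper": -1},{"dp": [-60,0,-130],"roll": 0,"gripper": -1},{"dp": [-60,0,-130],"roll": 0,"gripper": -1}]'

```text
clock: 6.85
eef_pos: [428.0, -187.6, 169.7]
eef_rot: [3.141, -0.001, 0.452]
wrist_force: [0.5, 0.7, -1.3]
finger_gap: 0.6
finger_force: 0.0
```

Run:
```python
from h import *
s=read_state();print(s["clock"],s["eef_pos"],s["wrist_force"])
a=viewer.camera("side");b=viewer.camera("scene");w=viewer.camera("wrist")
o=cv2.imread("pics/side0.png")[:,:,::-1]
r=lambda i:cv2.resize(i[:,:,::-1],(265,265),interpolation=cv2.INTER_CUBIC)
cv2.imwrite("pics/s6.png",np.vstack([np.hstack([r(o[225:275,231:281]),r(a[225:275,231:281]),r(b[180:230,295:345])]),cv2.resize(w[60:260,0:560,::-1],(795,284))]))
```

```text
6.85 [ 427.96850366 -187.56195826  169.70355542] [ 0.5159251   0.66471115 -1.32830484]
```

View pics/s6.png

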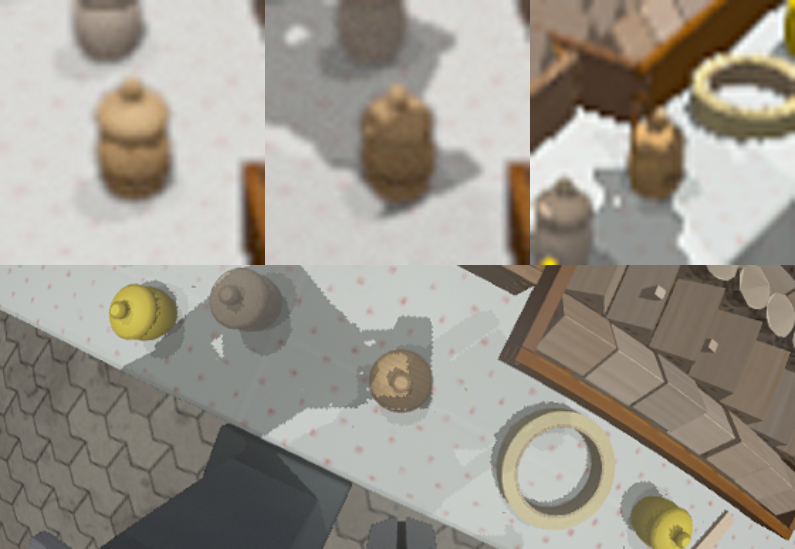

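The lid has dropped: the raised-lid step is gone and the knob top moved from row 80 to 87 in the crop. The jar stands where it was, the neighbours are undisturbed and the hand is clear.

```bash
python3 -c "
from h import *
print(manip.sign_off())"
```

```text
the job is handed in; nothing more can be done
None
```

I pressed the amber jar's lid fully home (about 11 N at the rigid rim) and left the jar standing in place. The hand is clear, the pale jars were not touched, and the job was handed in at about 7 s on the clock.

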